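Set up the goldsmith's dapping station

ROBOT

A 6-joint arm with a two-finger parallel gripper is mounted at the origin on the work surface. World frame = base frame: x ahead of the robot, y to its left, z up, the work surface at z = 0. Lengths are in m, angles in rad, forces in N, time in s.
With the tool pointing down it reaches from about 0.225 to 0.875 m from the base axis. Payload 3.4 kg.
Tool frame: the origin (TCP) lies at the very end of the fingers, on their centre line; the grasp point (between the pads) lies 19 mm behind it (manip.hold_point_z is the distance from the TCP to the grasp point, in m); z points along the fingers, y is the line along which they close (so a half turn about z gives the same grasp; the last joint's range is limited). The gripper opens to 85 mm and grips with 20 to 120 N. Pads are 22 mm wide; open, the fingers measure 114 mm over their backs; the gripper's body (76 mm by 85 mm) begins 54 mm behind the grasp point. The pads swing forward as they close: fully open they stand 13 mm farther back than shut.
Start: joints at [0.981, 0.276, 1.505, -0, 1.361, -0.121], TCP at [0.26, 0.513, 0.231] pointing down, gripper open.
Joint ranges: [-2.89, 2.89], [-0.75, 2.08], [0.22, 2.7], [-1.18, 4.32], [0.11, 2.71], [-2.7, 2.7]. Speed limits (rad/s): [2.57, 2.57, 3.14, 3.14, 3.14, 3.14].

INTERFACE

Orientations are given as a unit quaternion [w, x, y, z].
In Python, from rig import readout, viewer, order, manip gives the robot as it stands. The module is installed in compiled form; this text tells all that it offers.
- The arm moves only by the tool send_rows, never from a script. Its arguments are lists of equal length, an entry for each row: "xyz": the shift along the world's x, y, z in m, a list of three; "delta_rot": the turn, a rotation vector about the world's x, y, z in degrees, a list of three. In form: {"xyz": [[tx, ty, tz], ...], "delta_rot": [[wx, wy, wz], ...]}. A call has 1 to 12 rows; each row shifts and turns the commanded pose from where the row before left it; what a row does not reach is not made up. A row lasts 1/10 s, in which the tool goes at most 50 mm and 8.59 degrees, less where a joint would pass 70% of its speed; a pose out of reach is approached as far as the arm can. A call with a gripper value outside its range is refused whole. "gripper" is the finger opening in m, from 0 to 0.0854, set as the call begins (left out, the last holds). The fingers move at their own pace and stop on an object; "force" is the grip in N (left out, the last holds). Time passes only in rows, so rows that do not move let the fingers close. It gives the time, the measured TCP pose, the force, the opening and the grip force at its end, in the units of the state.
- readout.get_state(): the state, without advancing time (a new reading comes with each control period).
- viewer.get_image(name): name is "side" or "top" or "wrist"; returns a dict with "color" (480x640x3 uint8, red, green, blue), "depth" (480x640 float32, m along the optical axis (not along the pixel's ray), 0 where there is no reading), "K" (3x3 intrinsics, pixels), "dist" ([k1, k2, p1, p2, k3] as OpenCV has them; the pictures are not rectified), "camera_from_world" (4x4, takes a point from world to camera coordinates). Camera axes: x right, y up, looking along -z (the intrinsics and any distortion apply to the point x, -y, -z); pixel columns grow to the right and rows downward; lengths in m; the calibration is good to about 2 mm. A picture is of the moment at which its call begins.
- order.sign_off(): hands the job in; it is judged then, once.
The state is a dict: "clock": time; "qpos": joint angles; "qd": joint speeds; "effort": joint torques, N m; "position": TCP position; "ee_rot": TCP orientation; "contact_force": force on the tool from outside, world axes, zero at the start; "moment": the same for the moment, N m; "width": finger opening in m; "gripper_force": force on a finger pad.
Only numpy, scipy, OpenCV 4.12 (cv2) and the standard library are available. Lean on these libraries where they do the work, as an engineer would, in place of code of your own. Each camera call takes 0.05 s, during which the arm holds its last target. There are 200 camera calls.

TASK

Set up the dapping station on the goldsmith's bench: put the steel bench block in the middle of the cork pad, square with it, and stand the brass doming block, big cup still facing up, in the middle of the steel block and square with that. Then stand the flat round tin midway between the pad and the ball vise, and the small brown jar midway between the pad and the wooden bur stand, each in line with the middles of its two neighbours (vise and bur stand may be on either side of the pad). Leave the copper sheet, pliers and ring clamp where they lie, with everything let go and standing still at the end.

Things in the scene. Friction and masses are not known exactly. Their poses are not given: they have to be found in the camera images.
- pad: tan cork pad, flat square 100 x 100 mm, 8 mm thick, fixed to the bench; origin at the centre of its underside, on the bench; x and y run parallel to its edges, z up. Turned at most 9 degrees from the robot's axes. The vise and the bur stand are on its y axis, one on each side, 200 to 220 mm from centre to centre
- vise: low ball vise, a round dark steel body 90 mm in diameter and 46 mm high with two upright bright steel jaws on top, 73 mm high in all; fixed; origin at the centre of its underside, on the bench; z up
- bur_stand: wooden bur stand, a pale square block 80 x 80 x 30 mm with nine thin steel burs standing in it, about 58 mm high in all; fixed; origin at the centre of its underside, on the bench; x and y parallel to its edges, z up
- bench_block: plain polished steel bench block, loose, 55 x 55 mm and 25 mm high, about 0.6 kg; origin at the centre of its underside; x and y parallel to its edges, z up
- doming_block: brass doming block, loose, a 40 mm cube with one large dark round cup on its top face and smaller cups on its sides, about 0.5 kg (the cups are shallow: its faces grip as flat); origin at the centre of its underside; x and y parallel to its edges, z up
- tin: flat round aluminium tin with a lid, closed, loose, 50 mm in diameter, 24 mm high, about 90 g; origin at the centre of its underside, z up
- jar: small round brown glass jar with a brass-coloured screw cap, loose, standing upright, 40 mm in diameter, 55 mm high, about 110 g; origin at the centre of its underside, z up
- copper_sheet: loose offcut of copper sheet, 50 x 80 x 4 mm, lying flat beyond the pad; leave alone; origin at the centre of its underside, z up
- pliers: loose steel pliers with black handles, about 120 x 45 mm, 12 mm high, lying off to one side; leave alone; origin on the bench under their middle, z up
- ring_clamp: loose wooden ring clamp, a bar 26 x 110 x 20 mm with a steel band, lying off to one side; leave alone; origin at the centre of its underside, z up
Not all that is in view belongs to the job. What is shaped like the doming_block but green, pink or purple is not meant.

How it is judged:
At the end, for the whole second after the job is handed in: Steel block on pad, centres within 12 mm; doming block upright on it within 8 mm; each square within 0.2 rad. Tin 85-126 mm from pad and from vise centres, jar likewise from pad and bur stand, both within 15 mm of the pad's y axis, upright on the bench. All released and at rest (horizontal distance between bench_block and pad below 0.012 m and z of bench_block in the frame of pad between 0.004 and 0.012 m and (angle between the x axis of bench_block and the x axis of pad, either way round below 0.2 rad or angle between the x axis of bench_block and the y axis of pad, either way round below 0.2 rad) and horizontal distance between doming_block and bench_block below 0.008 m and z of doming_block in the frame of bench_block between 0.021 and 0.029 m and (angle between the x axis of doming_block and the x axis of bench_block, either way round below 0.2 rad or angle between the x axis of doming_block and the y axis of bench_block, either way round below 0.2 rad) and horizontal distance between tin and pad between 0.085 and 0.126 m and horizontal distance between tin and vise between 0.085 and 0.126 m and x of tin in the frame of pad between -0.015 and 0.015 m and height (world z) of each of tin, jar below 0.004 m and horizontal distance between jar and pad between 0.085 and 0.126 m and horizontal distance between jar and bur_stand between 0.085 and 0.126 m and x of jar in the frame of pad between -0.015 and 0.015 m and angle between each of bench_block, doming_block, tin, jar's own z axis and vertical below 0.1 rad and linear speed of each of bench_block, doming_block, tin, jar below 0.02 m/s); the robot touches nothing.
It fails at once if the copper sheet gets pushed away by more than 20 mm (distance of copper_sheet from where it was at the start of the episode above 0.02 m).
It fails at once if the pair of pliers gets pushed away by more than 20 mm (distance of pliers from where it was at the start of the episode above 0.02 m).
It fails at once if the ring clamp gets pushed away by more than 20 mm (distance of ring_clamp from where it was at the start of the episode above 0.02 m).
It also fails if it takes over 83 s, if anything falls off the work surface, if the arm or the gripper's body presses on something with over 40 N, if the wrist force passes 120 N, or if a joint passes its speed limit or range.

## Working session

There is one attempt and no reset: what is moved stays moved. The work goes in short steps, Python scripts to look and compute and a tool call to move; the robot and the scene stay as the last step left them, time stands still between calls to the robot, and variables do not carry over. Pictures are saved under pics/ and viewed, at most 14 in all, crops included, and the job is handed in when it is done.

Besides the shell and the picture viewer there is one more tool, called after "Request:" as a command line: name --argument value ..., lists and objects as JSON in quotes. send_rows: Moves the arm, as the interface text tells. Its arguments: {"type":"object","properties":{"xyz":{"type":"array"},"delta_rot":{"type":"array"},"gripper":{"type":"number"},"force":{"type":"number"}},"required":["xyz","delta_rot"]}

```bash
mkdir -p pics
cat > h.py <<'E'
import numpy as np, cv2
from rig import readout, viewer, order, manip
def grab(n):
    im=viewer.get_image(n); np.savez(f'/tmp/{n}.npz',**{k:np.asarray(v) for k,v in im.items()}); return im
def load(n): return dict(np.load(f'/tmp/{n}.npz'))
def save(im,f): cv2.imwrite('pics/'+f,cv2.cvtColor(im['color'],cv2.COLOR_RGB2BGR))
def rays(im,px):
    u=cv2.undistortPoints(np.array(px,float).reshape(-1,1,2),im['K'],im['dist']).reshape(-1,2)
    T=im['camera_from_world'];R=T[:3,:3];c=-R.T@T[:3,3]
    d=np.c_[u[:,0],-u[:,1],-np.ones(len(u))]@R
    return c,d
def onplane(im,px,z):
    c,d=rays(im,px); s=(z-c[2])/d[:,2]; return c+s[:,None]*d
def cloud(im):
    vv,uu=np.mgrid[:480,:640]; c,d=rays(im,np.c_[uu.ravel(),vv.ravel()])
    return (c+im['depth'].reshape(-1,1)*d).reshape(480,640,3)
E
python3 - <<'E'
from h import *
for n in('top','side'):
    im=grab(n); save(im,n+'0.png'); T=im['camera_from_world'];print(n,-T[:3,:3].T@T[:3,3],im['K'][0,0],im['dist'])
print(readout.get_state(), manip.hold_point_z)
E
```

```text
top [0.47357718 0.01504919 1.13111785] 579.6194960252185 [-0.03729581  0.          0.          0.          0.        ]
side [-0.02046361 -0.66623617  0.69809716] 491.65712006045123 [-0.08255251  0.          0.          0.          0.        ]
{'clock': 0.1, 'qpos': array([ 9.80982949e-01,  2.76520820e-01,  1.50600565e+00,  7.20027360e-06,
        1.36070588e+00, -1.21029462e-01]), 'qd': array([ 0.00127044, -0.00131599, -0.00234636, -0.00083982, -0.00012391,
        0.00117671]), 'effort': array([ 5.74219193e-04, -4.17703414e+01, -2.46406424e+01, -2.15684636e-04,
        5.76323597e-03,  1.11724952e-05]), 'position': array([0.2595388 , 0.51256348, 0.2305328 ]), 'ee_rot': array([-2.88594710e-04,  2.32252268e-01,  9.72655238e-01, -7.67380181e-04]), 'contact_force': array([ 0.52468668,  0.47097736, -0.23244664]), 'moment': array([ 0.04285796,  0.00200541, -0.03391664]), 'gripper_force': 0.0, 'width': 0.08551064264526403} 0.0187
```

View pics/top0.png

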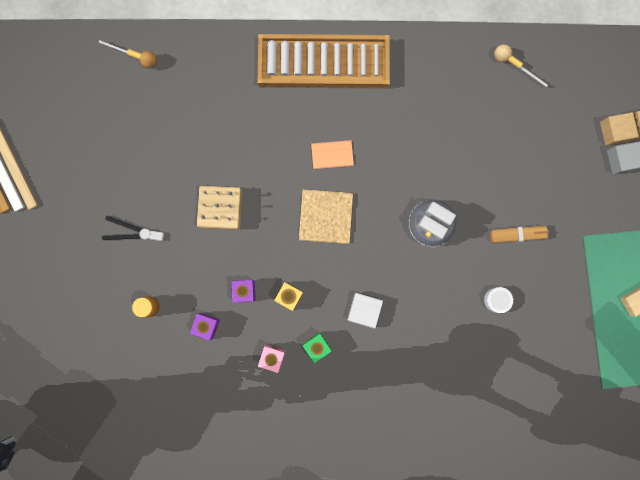

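View pics/side0.png

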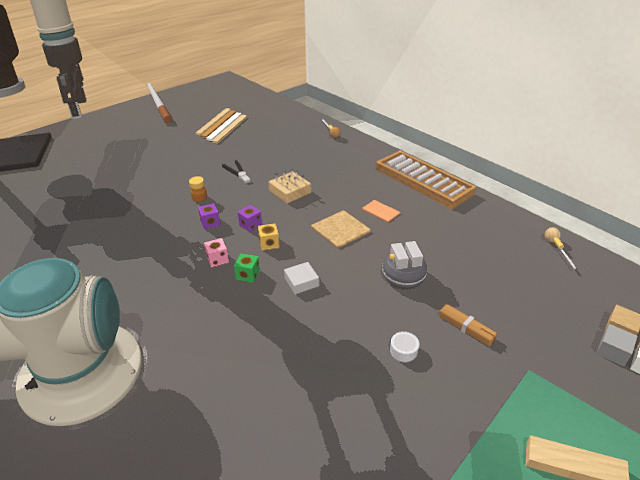

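Top view: the doming-block candidates are brass-yellow (289,296), purple (242,291) and (203,327), pink (271,359) and green (317,348). Only the yellow one at (289,296) is brass. The steel block is at (365,310), the tin (499,300), jar (145,307), pad (326,216), vise (432,222) and bur stand (219,208). Next I'll measure these and crop in to confirm.

```bash
cat > m.py <<'E'
from h import *
def meas(im,seed,z,dz=0.006,r=45,zlo=None):
    """top-face patch: depth points within dz of height z near the seed"""
    P=cloud(im); m=(abs(P[...,2]-z)<dz)
    b=np.zeros(m.shape,bool); u,v=seed; b[v-r:v+r,u-r:u+r]=1
    m=(m&b&(im['depth']>0)).astype(np.uint8)
    n,l,s,c=cv2.connectedComponentsWithStats(m)
    k=1+np.argmax(s[1:,4]); cs,_=cv2.findContours((l==k).astype(np.uint8),0,2)
    c=max(cs,key=cv2.contourArea).reshape(-1,2)
    Q=onplane(im,c,z)[:,:2]; rect=cv2.minAreaRect((Q*1000).astype(np.float32)); 
    return rect, np.median(P[l==k][:,2])
if __name__=='__main__':
    im=load('top')
    for n,s,z,r in [('brass',(289,296),.04,22),('steel',(365,310),.025,28),('tin',(499,300),.024,24),('jar',(145,307),.055,24),('vise',(432,222),.046,40),('bur',(219,208),.03,35),('jaws',(432,222),.073,35),('pink',(271,359),.04,20),('purp1',(242,291),.04,20),('purp2',(203,327),.04,20),('green',(317,348),.04,20)]:
        try: (c,wh,a),h=meas(im,s,z,r=r); print(n,np.round(c,1),np.round(wh,1),round(a,1),round(float(h),4))
        except Exception as e: print(n,e)
    hsv=cv2.cvtColor(im['color'],cv2.COLOR_RGB2HSV)
    for n,s,z,r in [('pad',(326,216),.008,40),('cop',(333,154),.004,35)]:
        m=np.zeros((480,640),np.uint8); u,v=s; w=hsv[v-r:v+r,u-r:u+r]; m[v-r:v+r,u-r:u+r]=(w[...,1]>70)&(w[...,2]>90)
        cs,_=cv2.findContours(m,0,2); c=max(cs,key=cv2.contourArea).reshape(-1,2)
        q,wh,a=cv2.minAreaRect((onplane(im,c,z)[:,:2]*1000).astype(np.float32)); print(n,np.round(q,1),np.round(wh,1),round(a,1))
    cv2.imwrite('pics/crop.png',cv2.resize(im['color'][240:400,180:400,::-1],(770,560)))
E
python3 m.py
```

```text
brass [463.9  64.4] [39.9 40.2] 61.4 0.0388
steel [438.2 -81.1] [55.2 54.7] 73.9 0.0233
tin [ 459.2 -337.5] [47.6 50.2] 0.2 0.0222
jar [441.  333.3] [33.1 35.5] 0.6 0.0541
vise [ 601.6 -205.8] [79.4 66.4] 56.3 0.0439
bur [633.2 200.5] [80.5 79.8] 87.4 0.0287
jaws [ 593.1 -202.3] [50.3 22.7] 59.2 0.0711
pink [346.3  95.7] [40.  40.1] 72.2 0.039
purp1 [473.  150.2] [39.4 39.5] 1.1 0.0388
purp2 [405.4 223.2] [40.7 40.3] 70.5 0.0388
green [367.7  10. ] [40.  40.2] 33.9 0.0388
pad [619.   -5.3] [100.  100.8] 86.2
cop [743.1 -17.3] [52.6 81. ] 5.3
```

View pics/crop.png

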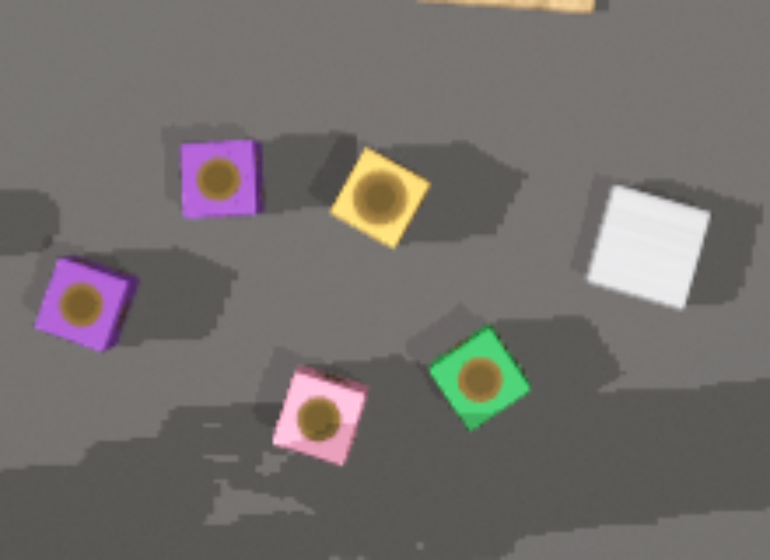

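The crop confirms the brass block: it is the yellow one at crop (380,197), with the biggest dark cup facing up. All measured sizes match the description. The jar is nearest, so I'll move to it first.

Request:
send_rows --xyz '[[0.03,-0.03,-0.01],[0.03,-0.03,-0.01],[0.03,-0.03,-0.01],[0.03,-0.03,-0.01],[0.03,-0.03,-0.01],[0.0315,-0.0295,-0.01],[0,0,-0.02],[0,0,-0.02],[0,0,-0.02],[0,0,0],[0,0,0]]' --delta_rot '[[0,0,-7.5],[0,0,-7.5],[0,0,-7.5],[0,0,-7.5],[0,0,-7.5],[0,0,-7.5],[0,0,-7.5],[0,0,-7.5],[0,0,-7.0],[0,0,0],[0,0,0]]' --gripper 0.085 --force 40

```text
clock: 1.2
position: [0.4411, 0.3334, 0.1112]
ee_rot: [-0.0, 0.73, 0.684, -0.001]
contact_force: [0.2, 0.2, 0.6]
width: 0.0849
gripper_force: 0.0
```

Request:
send_rows --xyz '[[0,0,-0.02],[0,0,-0.02],[0,0,-0.02],[0,0,-0.02],[0,0,-0.015],[0,0,-0.006],[0,0,0],[0,0,0]]' --delta_rot '[[0,0,0],[0,0,0],[0,0,0],[0,0,0],[0,0,0],[0,0,0],[0,0,0],[0,0,0]]'

```text
clock: 2.0
position: [0.4421, 0.3341, 0.0114]
ee_rot: [0.0, 0.73, 0.683, 0.001]
contact_force: [-0.7, 0.1, -0.1]
width: 0.0854
gripper_force: 0.0
```

Request:
send_rows --xyz '[[0,0,0],[0,0,0],[0,0,0],[0,0,0],[0,0,0],[0,0,0],[0,0,0],[0,0,0]]' --delta_rot '[[0,0,0],[0,0,0],[0,0,0],[0,0,0],[0,0,0],[0,0,0],[0,0,0],[0,0,0]]' --gripper 0.02 --force 40

```text
clock: 2.8
position: [0.4415, 0.3336, 0.0111]
ee_rot: [0.0, 0.731, 0.683, 0.0]
contact_force: [-0.8, -0.2, 6.0]
width: 0.0375
gripper_force: 40.1
```

Request:
send_rows --xyz '[[0,0,0.02],[0,0,0.03],[0,0,0.04],[0,0,0.03],[0.03,-0.039,0],[0.031,-0.0395,0],[0.031,-0.0395,0],[0.031,-0.0395,0],[0.031,-0.0395,0],[0.0306,-0.039,0],[0,0,0],[0,0,0]]' --delta_rot '[[0,0,0],[0,0,0],[0,0,0],[0,0,0],[0,0,0],[0,0,0],[0,0,0],[0,0,0],[0,0,0],[0,0,0],[0,0,0],[0,0,0]]'

```text
clock: 4.0
position: [0.6255, 0.0969, 0.1294]
ee_rot: [-0.001, 0.731, 0.682, -0.001]
contact_force: [0.1, 0.3, -1.1]
width: 0.0382
gripper_force: 40.9
```

Run:
```python
from h import *
im=grab('top'); a=grab('wrist'); 
cv2.imwrite('pics/c1.png',np.hstack([im['color'][:,:,::-1][100:400,120:460],a['color'][::2,::2,::-1][:240].repeat(1,0).copy() if 0 else cv2.resize(a['color'][:,:,::-1],(400,300))]))
```

```text
(no output)
```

View pics/c1.png

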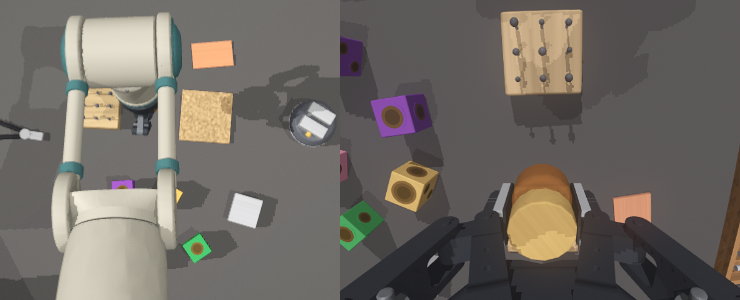

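The jar is held upright between the fingers (wrist view at right, about (545,210)), with the bur stand ahead at (541,52). Lowering it now.

Request:
send_rows --xyz '[[0,0,-0.025],[0,0,-0.03],[0,0,-0.03],[0,0,-0.02],[0,0,-0.008],[0,0,-0.004],[0,0,0],[0,0,0],[0,0,0]]' --delta_rot '[[0,0,0],[0,0,0],[0,0,0],[0,0,0],[0,0,0],[0,0,0],[0,0,0],[0,0,0],[0,0,0]]'

```text
clock: 5.0
position: [0.6262, 0.0983, 0.0146]
ee_rot: [0.001, 0.73, 0.683, 0.001]
contact_force: [0.2, -0.4, -1.6]
width: 0.0385
gripper_force: 40.9
```

Request:
send_rows --xyz '[[0,0,-0.002],[0,0,-0.001],[0,0,0],[0,0,0]]' --delta_rot '[[0,0,0],[0,0,0],[0,0,0],[0,0,0]]'

```text
clock: 5.4
position: [0.6258, 0.0981, 0.0111]
ee_rot: [0.0, 0.731, 0.683, 0.0]
contact_force: [-1.7, -0.2, 4.8]
width: 0.0382
gripper_force: 41.5
```

Request:
send_rows --xyz '[[0,0,0],[0,0,0],[0,0,0],[0,0,0],[0,0,0.02],[0,0,0.03],[0,0,0.04],[0,0,0.04],[-0.03,-0.03,0],[-0.03,-0.03,0],[0,0,0],[0,0,0]]' --delta_rot '[[0,0,0],[0,0,0],[0,0,0],[0,0,0],[0,0,0],[0,0,0],[0,0,0],[0,0,0],[0,0,-6],[0,0,-6],[0,0,0],[0,0,0]]' --gripper 0.075

```text
clock: 6.6
position: [0.5652, 0.0378, 0.1406]
ee_rot: [0.0, 0.798, 0.602, 0.0]
contact_force: [1.0, -0.3, -0.7]
width: 0.0751
gripper_force: 0.0
```

Request:
send_rows --xyz '[[-0.032,-0.03,-0.01],[-0.032,-0.03,-0.01],[-0.032,-0.03,-0.01],[-0.031,-0.029,-0.01],[0,0,-0.02],[0,0,-0.02],[0,0,-0.02],[0,0,-0.02],[0,0,-0.01],[0,0,-0.0045],[0,0,0],[0,0,0]]' --delta_rot '[[0,0,0],[0,0,0],[0,0,0],[0,0,0],[0,0,0],[0,0,0],[0,0,0],[0,0,0],[0,0,0],[0,0,0],[0,0,0],[0,0,0]]' --gripper 0.085

```text
clock: 7.8
position: [0.4393, -0.0809, 0.0063]
ee_rot: [0.001, 0.798, 0.603, 0.0]
contact_force: [-0.1, -0.8, -0.3]
width: 0.0851
gripper_force: 0.0
```

Request:
send_rows --xyz '[[0,0,0],[0,0,0],[0,0,0],[0,0,0],[0,0,0],[0,0,0],[0,0,0]]' --delta_rot '[[0,0,0],[0,0,0],[0,0,0],[0,0,0],[0,0,0],[0,0,0],[0,0,0]]' --gripper 0.04 --force 90

```text
clock: 8.5
position: [0.4381, -0.0807, 0.0069]
ee_rot: [0.0, 0.798, 0.603, 0.0]
contact_force: [-2.0, 0.6, 8.9]
width: 0.0528
gripper_force: 94.6
```

Request:
send_rows --xyz '[[0,0,0.02],[0,0,0.03],[0,0,0.03],[0.03,0.0125,0.02],[0.03,0.0125,0],[0.03,0.0125,0],[0.03,0.0125,0],[0.03,0.0125,0],[0.031,0.0127,0],[0,0,0],[0,0,0]]' --delta_rot '[[0,0,0],[0,0,0],[0,0,0],[0,0,2],[0,0,2],[0,0,2],[0,0,2],[0,0,2],[0,0,2],[0,0,0],[0,0,0]]'

```text
clock: 9.6
position: [0.6184, -0.0051, 0.1041]
ee_rot: [-0.001, 0.73, 0.683, -0.001]
contact_force: [-0.2, 0.8, -7.0]
width: 0.0524
gripper_force: 99.3
```

Run:
```python
from h import *
im=grab('top'); a=grab('wrist'); s=grab('side')
cv2.imwrite('pics/c2.png',np.hstack([cv2.resize(s['color'][140:320,170:470,::-1],(400,300)),cv2.resize(a['color'][:,:,::-1],(400,300))]))
```

```text
(no output)
```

View pics/c2.png

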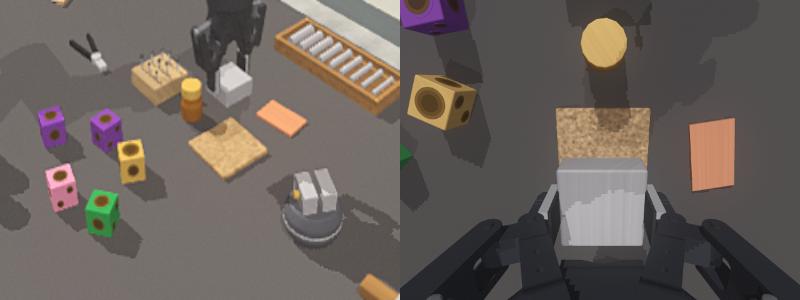

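The steel block is held level and square over the pad (wrist view, about (602,207)), and the jar stands clear at (604,43). Lowering the block.

Request:
send_rows --xyz '[[0.0005,0,-0.025],[0,0,-0.025],[0,0,-0.02],[0,0,-0.01],[0,0,-0.005],[0,0,0],[0,0,0],[0,0,-0.002],[0,0,-0.001],[0,0,0],[0,0,0]]' --delta_rot '[[0,0,0],[0,0,0],[0,0,0],[0,0,0],[0,0,0],[0,0,0],[0,0,0],[0,0,0],[0,0,0],[0,0,0],[0,0,0]]'

```text
clock: 10.85
position: [0.62, -0.0056, 0.018]
ee_rot: [0.0, 0.73, 0.683, 0.0]
contact_force: [-0.6, -0.4, -6.5]
width: 0.0526
gripper_force: 99.3
```

Another 3 mm to contact.

Request:
send_rows --xyz '[[0,0,-0.002],[0,0,-0.001],[0,0,-0.001],[0,0,0],[0,0,0]]' --delta_rot '[[0,0,0],[0,0,0],[0,0,0],[0,0,0],[0,0,0]]'

```text
clock: 11.35
position: [0.6199, -0.0056, 0.015]
ee_rot: [0.0, 0.73, 0.683, 0.0]
contact_force: [-3.5, -0.2, 5.4]
width: 0.0527
gripper_force: 100.8
```

Request:
send_rows --xyz '[[0,0,0],[0,0,0],[0,0,0],[0,0,0],[0,0,0.02],[0,0,0.03],[0,0,0.04],[0,0,0.04],[-0.02,-0.041,0],[-0.02,-0.041,0],[-0.02,-0.041,0],[-0.02,-0.041,0]]' --delta_rot '[[0,0,0],[0,0,0],[0,0,0],[0,0,0],[0,0,0],[0,0,0],[0,0,0],[0,0,0],[0,0,0],[0,0,0],[0,0,0],[0,0,0]]' --gripper 0.085

```text
clock: 12.55
position: [0.5392, -0.171, 0.1441]
ee_rot: [0.001, 0.73, 0.683, 0.0]
contact_force: [0.8, 0.7, 0.1]
width: 0.0852
gripper_force: 0.0
```

Request:
send_rows --xyz '[[-0.02,-0.042,0],[-0.02,-0.042,0],[-0.02,-0.042,0],[-0.02,-0.042,0],[0,0,0],[0,0,0]]' --delta_rot '[[0,0,0],[0,0,0],[0,0,0],[0,0,0],[0,0,0],[0,0,0]]'

```text
clock: 13.15
position: [0.4594, -0.3384, 0.1437]
ee_rot: [-0.0, 0.731, 0.682, 0.0]
contact_force: [-0.6, -0.2, 1.1]
width: 0.0849
gripper_force: 0.0
```

Run:
```python
from m import *
im=grab('top')
(c,wh,a),h=meas(im,(326,216),.033,r=35); print(np.round(c,1),np.round(wh,1),a,h)
(c,wh,a),h=meas(im,(273,210),.055,r=30); print(np.round(c,1),np.round(wh,1),a,h)
# vise: dark body circle on edge, use points height 0.03..0.05 xy extents
P=cloud(im); m=(P[...,2]>.035)&(P[...,2]<.05); m[:, :380]=0; m[:,480:]=0; m[:170]=0; m[270:]=0
q=P[m]; print('vise',q[:,:2].min(0),q[:,:2].max(0),cv2.minEnclosingCircle((q[:,:2]*1000).astype(np.float32)))
save(im,'t2.png')
```

```text
[621.4  -6.8] [54.7 55.1] 86.32550811767578 0.0313245965382829
[627.4  99.7] [34.1 33.7] 0.7539620399475098 0.05362851904997057
vise [ 0.56344055 -0.25377483] [ 0.64988456 -0.16736628] ((606.4144897460938, -210.29754638671875), 43.50387191772461)
```

View pics/t2.png

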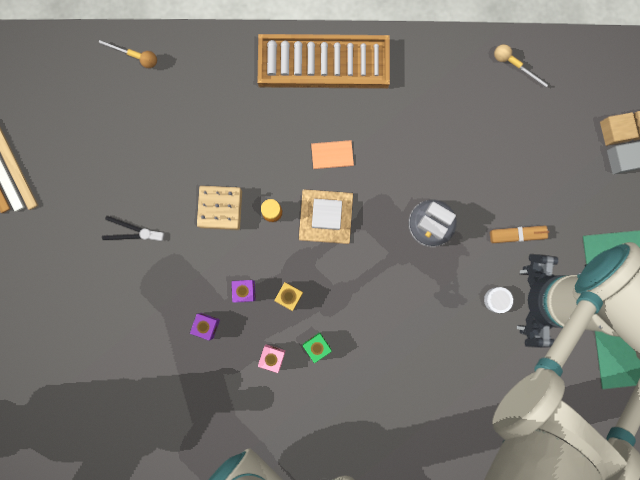

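The steel block sits centred and square on the pad at (326,214), and the jar stands at (270,210). The vise centre is 205 mm from the pad, which fits the given range. The tin is next.

Request:
send_rows --xyz '[[0,0.001,-0.025],[0,0,-0.03],[0,0,-0.03],[0,0,-0.025],[0,0,-0.015],[0,0,-0.008],[0,0,-0.004],[0,0,0],[0,0,0]]' --delta_rot '[[0,0,0],[0,0,0],[0,0,0],[0,0,0],[0,0,0],[0,0,0],[0,0,0],[0,0,0],[0,0,0]]'

```text
clock: 14.1
position: [0.4606, -0.3368, 0.0076]
ee_rot: [0.001, 0.73, 0.683, 0.0]
contact_force: [-0.4, 0.1, 0.3]
width: 0.0851
gripper_force: 0.0
```

Request:
send_rows --xyz '[[0,0,0],[0,0,0],[0,0,0],[0,0,0],[0,0,0],[0,0,0],[0,0,0]]' --delta_rot '[[0,0,0],[0,0,0],[0,0,0],[0,0,0],[0,0,0],[0,0,0],[0,0,0]]' --gripper 0.035 --force 40

```text
clock: 14.8
position: [0.4601, -0.337, 0.0078]
ee_rot: [0.001, 0.731, 0.683, 0.0]
contact_force: [-0.5, 1.0, 6.4]
width: 0.0481
gripper_force: 40.6
```

Request:
send_rows --xyz '[[0,0,0.02],[0,0,0.03],[0,0,0.04],[0,0,0.04],[0.025,0.038,0],[0.0255,0.038,0],[0.0255,0.038,0],[0.0255,0.038,0],[0.0255,0.038,0],[0.0255,0.039,0],[0,0,0],[0,0,0]]' --delta_rot '[[0,0,0],[0,0,0],[0,0,0],[0,0,0],[0,0,0],[0,0,0],[0,0,0],[0,0,0],[0,0,0],[0,0,0],[0,0,0],[0,0,0]]'

```text
clock: 16.0
position: [0.6124, -0.1066, 0.1363]
ee_rot: [-0.0, 0.73, 0.684, -0.0]
contact_force: [-1.0, -0.3, -0.7]
width: 0.0485
gripper_force: 41.7
```

Request:
send_rows --xyz '[[0,0,-0.025],[0,0,-0.03],[0,0,-0.03],[0,0,-0.025],[0,0,-0.012],[0,0,-0.004],[0,0,0],[0,0,0]]' --delta_rot '[[0,0,0],[0,0,0],[0,0,0],[0,0,0],[0,0,0],[0,0,0],[0,0,0],[0,0,0]]'

```text
clock: 16.8
position: [0.6133, -0.1083, 0.0121]
ee_rot: [0.001, 0.731, 0.683, 0.001]
contact_force: [-0.2, 0.3, -0.1]
width: 0.0481
gripper_force: 41.7
```

Next I'll touch down, release, rise and head toward the brass block, turning the tool for its grasp.

Request:
send_rows --xyz '[[0,0,-0.002],[0,0,-0.002],[0,0,-0.0005],[0,0,0],[0,0,0]]' --delta_rot '[[0,0,0],[0,0,0],[0,0,0],[0,0,0],[0,0,0]]'

```text
clock: 17.3
position: [0.6131, -0.1078, 0.0078]
ee_rot: [0.001, 0.73, 0.683, 0.0]
contact_force: [-1.4, 0.4, 5.6]
width: 0.0482
gripper_force: 42.3
```

Request:
send_rows --xyz '[[0,0,0],[0,0,0],[0,0,0],[0,0,0],[0,0,0.02],[0,0,0.03],[0,0,0.04],[0,0,0.04],[-0.03,0.034,0],[-0.03,0.034,0],[-0.03,0.034,0],[-0.03,0.034,0]]' --delta_rot '[[0,0,0],[0,0,0],[0,0,0],[0,0,0],[0,0,0],[0,0,0],[0,0,0],[0,0,0],[0,0,-6.2],[0,0,-6.2],[0,0,-6.2],[0,0,-6.2]]' --gripper 0.075

```text
clock: 18.5
position: [0.491, 0.0294, 0.1363]
ee_rot: [-0.0, 0.861, 0.508, 0.0]
contact_force: [0.5, 0.0, 0.4]
width: 0.075
gripper_force: 0.0
```

Request:
send_rows --xyz '[[-0.027,0.035,-0.02],[0,0,0],[0,0,0]]' --delta_rot '[[0,0,0.2],[0,0,0],[0,0,0]]'

```text
clock: 18.8
position: [0.4646, 0.064, 0.1162]
ee_rot: [0.0, 0.859, 0.513, -0.0]
contact_force: [1.7, -0.3, 0.8]
width: 0.075
gripper_force: 0.0
```

Run:
```python
from h import *
a=grab('wrist'); save(a,'w3.png')
```

```text
(no output)
```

View pics/w3.png

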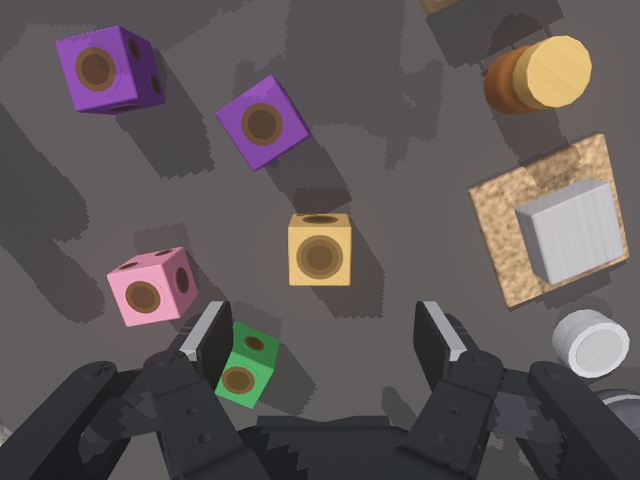

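The brass block (320,250) is centred and square between the fingers, with its large cup up, and the coloured blocks are clear of the finger path. Descending to grasp it.

Request:
send_rows --xyz '[[0,0,-0.02],[0,0,-0.025],[0,0,-0.025],[0,0,-0.02],[0,0,-0.012],[0,0,-0.004],[0,0,0],[0,0,0]]' --delta_rot '[[0,0,0],[0,0,0],[0,0,0],[0,0,0],[0,0,0],[0,0,0],[0,0,0],[0,0,0]]'

```text
clock: 19.65
position: [0.4668, 0.0629, 0.0109]
ee_rot: [0.001, 0.859, 0.511, 0.001]
contact_force: [0.3, -0.5, 0.4]
width: 0.0746
gripper_force: 0.0
```

Request:
send_rows --xyz '[[0,0,0],[0,0,0],[0,0,0],[0,0,0],[0,0,0],[0,0,0],[0,0,0]]' --delta_rot '[[0,0,0],[0,0,0],[0,0,0],[0,0,0],[0,0,0],[0,0,0],[0,0,0]]' --gripper 0.025 --force 80

```text
clock: 20.35
position: [0.4652, 0.0636, 0.0111]
ee_rot: [0.0, 0.859, 0.512, 0.0]
contact_force: [-1.4, 0.4, 6.4]
width: 0.0385
gripper_force: 81.9
```

Request:
send_rows --xyz '[[0,0,0.02],[0,0,0.03],[0,0,0.04],[0.025,-0.0115,0.02],[0.026,-0.0117,0],[0.026,-0.0117,0],[0.026,-0.0117,0],[0.026,-0.0117,0],[0.026,-0.0117,0],[0,0,0],[0,0,0],[0,0,0]]' --delta_rot '[[0,0,0],[0,0,0],[0,0,0],[0,0,4.1],[0,0,4.1],[0,0,4.1],[0,0,4.1],[0,0,4.1],[0,0,4.1],[0,0,0],[0,0,0],[0,0,0]]'

```text
clock: 21.55
position: [0.6186, -0.0061, 0.1195]
ee_rot: [-0.001, 0.731, 0.683, -0.001]
contact_force: [-0.3, -0.4, -3.6]
width: 0.039
gripper_force: 82.1
```

Run:
```python
from h import *
a=grab('wrist'); s=grab('side')
print(readout.get_state()['position'])
cv2.imwrite('pics/c4.png',np.hstack([cv2.resize(s['color'][140:320,170:470,::-1],(400,300)),cv2.resize(a['color'][:,:,::-1],(400,300))]))
```

```text
[ 0.61901364 -0.00605939  0.12002561]
```

View pics/c4.png

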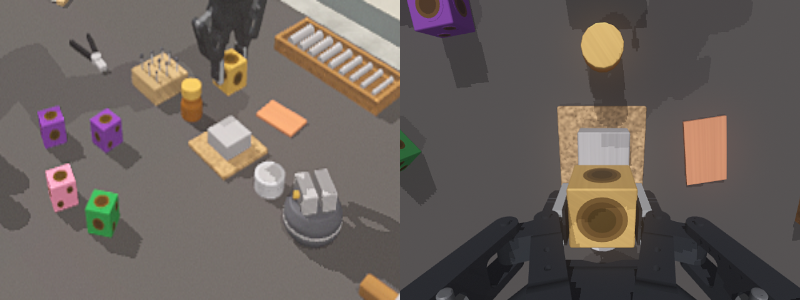

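The brass block is held upright and square over the steel block (wrist view, about (602,205)). The tin and jar both stand where they were placed. Lowering.

Request:
send_rows --xyz '[[0.0005,0,-0.02],[0,0,-0.02],[0,0,-0.018],[0,0,-0.008],[0,0,-0.004],[0,0,-0.002],[0,0,0],[0,0,0]]' --delta_rot '[[0,0,0],[0,0,0],[0,0,0],[0,0,0],[0,0,0],[0,0,0],[0,0,0],[0,0,0]]'

```text
clock: 22.45
position: [0.6215, -0.0067, 0.0492]
ee_rot: [0.001, 0.731, 0.683, 0.001]
contact_force: [-0.3, 0.6, -5.1]
width: 0.039
gripper_force: 82.2
```

Request:
send_rows --xyz '[[0,0,-0.002],[0,0,-0.001],[0,0,0],[0,0,0]]' --delta_rot '[[0,0,0],[0,0,0],[0,0,0],[0,0,0]]'

```text
clock: 22.85
position: [0.6209, -0.0067, 0.0453]
ee_rot: [0.0, 0.731, 0.683, 0.0]
contact_force: [0.1, -0.4, -5.2]
width: 0.0386
gripper_force: 82.2
```

Request:
send_rows --xyz '[[0,0,-0.001],[0,0,-0.0005],[0,0,0],[0,0,0]]' --delta_rot '[[0,0,0],[0,0,0],[0,0,0],[0,0,0]]'

```text
clock: 23.25
position: [0.621, -0.0067, 0.0442]
ee_rot: [0.0, 0.731, 0.683, 0.0]
contact_force: [-0.2, 0.0, -0.5]
width: 0.0386
gripper_force: 82.7
```

Contact made. Releasing, rising and backing off to one side.

Request:
send_rows --xyz '[[0,0,0],[0,0,0],[0,0,0],[0,0,0],[0,0,0.02],[0,0,0.03],[0,0,0.04],[0,0,0.04],[0,0,0.03],[-0.04,0.03,0],[-0.04,0.04,0],[-0.04,0.04,0]]' --delta_rot '[[0,0,0],[0,0,0],[0,0,0],[0,0,0],[0,0,0],[0,0,0],[0,0,0],[0,0,0],[0,0,0],[0,0,0],[0,0,0],[0,0,0]]' --gripper 0.07

```text
clock: 24.45
position: [0.5091, 0.0948, 0.2041]
ee_rot: [0.0, 0.731, 0.682, 0.001]
contact_force: [0.0, 0.7, 0.4]
width: 0.0697
gripper_force: 0.0
```

Request:
send_rows --xyz '[[-0.04,0.045,0],[-0.04,0.045,0],[-0.04,0.045,0],[-0.04,0.045,0],[0,0.045,0],[0,0.045,0],[0,0,0],[0,0,0]]' --delta_rot '[[0,0,0],[0,0,0],[0,0,0],[0,0,0],[0,0,0],[0,0,0],[0,0,0],[0,0,0]]'

```text
clock: 25.25
position: [0.3768, 0.3341, 0.2036]
ee_rot: [0.0, 0.73, 0.684, -0.0]
contact_force: [-1.2, -0.5, -0.7]
width: 0.07
gripper_force: 0.0
```

Run:
```python
from m import *
im=grab('top'); s=grab('side')
for n,p,z,r in [('brass',(326,213),.073,35),('steel',(326,216),.033,30),('tin',(380,216),.024,24),('jar',(271,210),.055,24)]:
    (c,wh,a),h=meas(im,p,z,r=r); d=np.array(c)-[619,-5.3]; t=np.deg2rad(-3.8)
    print(n,np.round(c,1),np.round(wh,1),round(a,1),round(float(h),4),'pad xy',np.round([d[0]*np.cos(t)+d[1]*np.sin(t),-d[0]*np.sin(t)+d[1]*np.cos(t)],1),
     'to vise',round(np.hypot(*(np.array(c)-[606.4,-210.3]))),'bur',round(np.hypot(*(np.array(c)-[633.2,200.5]))))
cv2.imwrite('pics/c5.png',np.hstack([cv2.resize(s['color'][140:320,170:470,::-1],(400,300)),cv2.resize(im['color'][100:340,180:500,::-1],(400,300))]))
```

```text
brass [622.1  -7.2] [39.6 40.5] 86.4 0.0716 pad xy [ 3.3 -1.7] to vise 204 bur 208
steel [621.3  -6.8] [54.7 55.1] 86.1 0.0312 pad xy [ 2.4 -1.3] to vise 204 bur 208
tin [ 614.1 -110.9] [47.6 48.2] 45.2 0.0227 pad xy [   2.1 -105.7] to vise 100 bur 312
jar [627.4  99.7] [34.1 33.7] 0.8 0.0534 pad xy [  1.4 105.3] to vise 311 bur 101
```

View pics/c5.png

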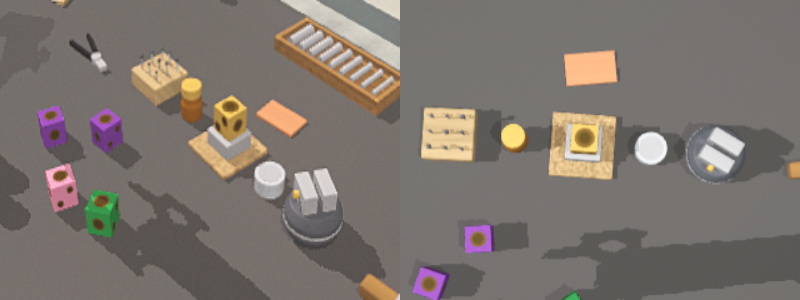

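The final view shows the stack centred on the pad at (583,140), the tin at (651,148) and the jar at (513,138), in line with their neighbours. All measured values are within tolerance and the bystanders have not moved. Handing in.

```bash
python3 -c "
from rig import order; print(order.sign_off())"
```

```text
the job is handed in; nothing more can be done
None
```

The dapping station is set up and handed in at about 25 s of the 83 s allowed; the last camera check had every placement within tolerance, but the hand-in returned no verdict.

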